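Roll the sample tube onto the scan line and read it

ROBOT

A 6-joint arm with a two-finger parallel gripper is mounted at the origin on the work surface. World frame = base frame: x ahead of the robot, y to its left, z up, the work surface at z = 0. Lengths are in mm, angles in rad, forces in N, time in s.
With the tool pointing down it reaches from about 325 to 875 mm from the base axis. Payload 4.4 kg.
Tool frame: the origin (TCP) lies on the centre line of the jaws, within the pads' length; the fingertips stand ahead of it and the grasp point (between the pads) lies 6 mm ahead of it (ctrl.tcp_to_tips is the z of the fingertips in the tool frame, in mm); z points along the fingers, y is the line along which they close (so a half turn about z gives the same grasp; the last joint's range is limited). The gripper opens to 85 mm and grips with 20 to 120 N. Pads are 22 mm wide; open, the fingers measure 114 mm over their backs; the gripper's body (76 mm by 85 mm) begins 54 mm behind the grasp point. The pads swing forward as they close: fully open they stand 13 mm farther back than shut.
Start: joints at [-1.373, 0.207, 1.542, -0, 1.393, -0.15], TCP at [196.506, -540.382, 256.282] pointing down, gripper open.
Joint ranges: [-2.73, 2.73], [-0.86, 2.22], [0.23, 2.46], [-1.11, 4.25], [0.08, 2.63], [-2.82, 2.82]. Speed limits (rad/s): [2.79, 2.79, 3.14, 3.14, 3.14, 3.14].

INTERFACE

Orientations are given as a 3x3 rotation matrix whose columns are the frame's x, y, z axes.
In Python, from plant import ctrl, sensors, optics gives the robot as it stands. Calls block until the motion is done:
- ctrl.move_ptp(position, orientation): joint-space move of the TCP to a pose.
- ctrl.move_l(position, rot=None, vel=150, threshold=None): straight line of the TCP; rot=None keeps the orientation; vel is the mean speed in mm/s. With threshold (N) it stops when the force on the tool has changed by that much, and returns True; else False.
- ctrl.set_joints(angles): joint-space move.
- ctrl.gripper_to(opening, force=None): finger opening in mm; force is the grip in N (None keeps the last); returns when the fingers have stopped.
- ctrl.hold(seconds).
- ctrl.solve_ik(position, orientation): joint angles nearest the present ones, or None.
- sensors.read_state(): the state.
- optics.grab_frame(name): name is "scene" or "top" or "wrist"; returns (picture, depth): 400x640x3 uint8, red, green, blue; 400x640 float32, mm along the optical axis (not along the pixel's ray), 0 where there is no reading.
- optics.camera_params(name): a dict with "mtx" (3x3 intrinsics, pixels), "k1" (the pictures are not rectified: a ray, as slopes to the right and down, at radius r is drawn at 1 + k1 r^2 times it, then the intrinsics apply), "R" (3x3) and "t" (3): a world point X has camera coordinates R X + t; the wrist camera has in their place "T_tool_cam" (4x4, takes a point from camera to tool coordinates, whose origin is the TCP and whose axes are the flange's). Camera axes: x right, y down, z forward; pixel columns grow to the right and rows downward; lengths in mm; the calibration is good to about 2 mm. A picture is of the moment at which its call begins: read the wrist's pose just before it. camera_params takes no time and is no camera call.
A pose or a line that the arm cannot do raises ctrl.MotionError and nothing moves.
- ctrl.finish_job(): hands the job in; it is judged then, once.
The state is a dict: "t": time; "q": joint angles; "qvel": joint speeds; "tau": joint torques, N m; "eef_pos": TCP position; "eef_rot": TCP orientation; "force": force on the tool from outside, world axes, zero at the start; "wrist_torque": the same for the moment, N m; "grip_width": finger opening in mm; "grasp_force": force on a finger pad.
Only numpy, scipy, OpenCV 4.12 (cv2) and the standard library are available. Lean on these libraries where they do the work, as an engineer would, in place of code of your own. Each camera call takes 0.05 s, during which the arm holds its last target. There are 200 camera calls.

TASK

With your fingertips, push the upper half of the lying orange-capped tube sideways so that it rolls across the tube reader's white deck and comes to rest lying along the red scan line, then let go of it and press the reader's green button fully down and release it. Only roll the tube: do not lift, carry or slide it, do not press the button before the tube lies on the line, and leave the blue-capped tube and everything else where it is.

Things in the scene. Friction and masses are not known exactly. Their poses are not given: they have to be found in the camera images.
- tube: the tube to roll: amber glass, orange cap, 40 mm diameter, 120 mm long with cap. Origin: its centre, 20 mm above the deck; y: along its axis to the cap; z (white label) starts up, turns as it rolls. Starts 70-95 mm to either side of the line, near parallel. Pushed at 30 mm/s by tips 0-5 mm above mid-height it rolls and stops within a few mm of losing contact; tips higher than that may bind and ride over it.
- tube_blue: a tube of the same size with a blue cap, lying on the deck 70 to 95 mm from the line on its other side. Same frame. To be left alone.
- line (a point): middle of the red scan line, on the top of the white deck, 14 mm above the table. The line is 5 mm wide, 160 mm long, flush, and runs along this frame's y; x points across it, z up.
- reader: the tube reader, fixed: level white deck 300 mm (x) by 180 mm (y), 14 mm high, with a blue lip along both x ends (8 mm wide, 6 mm above the deck, inner faces 142 mm from the line), and along its -y side a blue control strip (y from -90 to -152 mm, 30 mm high) that carries the button. Origin: on the table under the line's middle, axes as the line's.
- read_button_top (a point): centre of the top of the round green push button (32 mm in diameter, in a black collar 48 mm in diameter whose rim is 6 mm below the button's top at rest), 48 mm above the table, at x = -35 mm, y = -121 mm from the line's middle in the line's frame; pressed straight down.
- read_button (a joint): travel of the green button in m: 0 at rest, 0.006 fully down; a spring (1.5 N at the start, 5 N fully down) brings it back.
- cap_jar: small amber jar with a white lid, 48 mm in diameter, 55 mm tall, standing just off the deck's +y side; origin under its centre. Leave alone.
- marker: white and blue marker pen, 115 by 15 by 14 mm (its long axis is x), lying just off the deck's +y side; origin under its centre. Leave alone.
- tip_box: clear pipette-tip box with an orange tray of yellow tips, 85 by 125 by 62 mm, left of the reader; origin under its centre. Leave alone.
- tube_rack: green rack with four upright capped tubes, 75 by 200 by 100 mm, left of the reader; origin under its centre. Leave alone.
- reagent: glass bottle with a blue cap, 76 mm in diameter, 150 mm tall, right of the reader; origin under its centre. Leave alone.
- beaker: clear beaker, 72 mm in diameter, 85 mm tall, right of the reader; origin under its centre. Leave alone.

How it is judged (in metres and radians):
On the way, in this order (a step that is already met when the one before it is completed fails the run):
1. the orange-capped tube rolls (turns more than 90 degrees about its axis) (angle between tube's own z axis and vertical above 1.57 rad), for 0.02 s.
2. the tube lies still along the red line, let go of (x of tube in the frame of line between -0.007 and 0.007 m and y of tube in the frame of line between -0.022 and 0.022 m and z of tube in the frame of line between 0.015 and 0.025 m and angle between the y axis of tube and the y axis of line, either way round below 0.14 rad and linear speed of tube below 0.01 m/s and contact force between tube and the arm below 0.05 N and contact force between tube and the fingers below 0.05 N), for 0.2 s.
3. the green button is pressed down (at least 4.5 mm) with the tube on the line (value of joint read_button above 0.0045 m and x of tube in the frame of line between -0.007 and 0.007 m and y of tube in the frame of line between -0.022 and 0.022 m and z of tube in the frame of line between 0.015 and 0.025 m and angle between the y axis of tube and the y axis of line, either way round below 0.14 rad), for 0.05 s.
At the end, for the whole second after the job is handed in: the orange-capped tube rests untouched on the deck, axis within 7 mm of the red line and 0.14 rad of parallel, its middle within 22 mm of the line's middle lengthwise; the button was pressed and is up; the blue-capped tube is within 20 mm and all else within 30 mm of its start (all of step 2 and value of joint read_button below 0.001 m and distance of tube_blue from where it was at the start of the episode below 0.02 m and distance of each of cap_jar, marker, tip_box, tube_rack, reagent, beaker from where it was at the start of the episode below 0.03 m).
It fails at once if the orange-capped tube is lifted: its centre rises more than 10 mm, or it tips more than 10 degrees off level (height (world z) of tube above 0.044 m or angle between tube's own y axis and vertical below 1.39 rad).
It fails at once if the button is pressed while the tube is not on the line (value of joint read_button above 0.003 m and not (x of tube in the frame of line between -0.007 and 0.007 m and y of tube in the frame of line between -0.022 and 0.022 m and z of tube in the frame of line between 0.015 and 0.025 m and angle between the y axis of tube and the y axis of line, either way round below 0.14 rad)).
It fails at once if the blue-capped tube is moved by more than 20 mm (distance of tube_blue from where it was at the start of the episode above 0.02 m).
It fails at once if another bystander (jar, marker, tip box, rack, bottle or beaker) is moved by more than 30 mm (distance of any of cap_jar, marker, tip_box, tube_rack, reagent, beaker from where it was at the start of the episode above 0.03 m).
It also fails if it takes over 58 s, if anything falls off the work surface, if the arm or the gripper's body presses on something with over 40 N, if the wrist force passes 120 N, or if a joint passes its speed limit or range.

## Working session

There is one attempt and no reset: what is moved stays moved. The work goes in short steps, each a Python script; the robot and the scene stay as the last script left them, time stands still between calls to the robot, and variables do not carry over. Pictures are saved under pics/ and viewed, at most 10 in all, crops included, and the job is handed in when it is done.

```bash
mkdir -p pics; ls; python3 - <<'E'
from plant import ctrl, sensors, optics
import cv2,numpy as np
for n in("top","scene"):
    p,d=optics.grab_frame(n); cv2.imwrite(f"pics/{n}0.png",p[:,:,::-1]); np.savez(f"{n}0.npz",p=p,d=d)
    print(n,{k:np.round(v,3).tolist() for k,v in optics.camera_params(n).items()})
print(ctrl.tcp_to_tips, np.round(sensors.read_state()["eef_rot"],3))
E
```

```text
pics
top {'mtx': [[465.87, 0.0, 320.495], [0.0, 465.87, 192.085], [0.0, 0.0, 1.0]], 'k1': -0.093, 'R': [[-0.02, -1.0, -0.005], [-0.992, 0.02, -0.126], [0.126, 0.003, -0.992]], 't': [33.464, 549.279, 1558.363]}
scene {'mtx': [[422.233, 0.0, 324.067], [0.0, 422.233, 195.152], [0.0, 0.0, 1.0]], 'k1': -0.085, 'R': [[-0.651, 0.759, -0.012], [0.514, 0.429, -0.743], [-0.558, -0.49, -0.669]], 't': [330.311, -243.947, 1464.049]}
25.0 [[ 0.94   0.342 -0.   ]
 [ 0.342 -0.94   0.002]
 [ 0.    -0.002 -1.   ]]
```

View pics/top0.png

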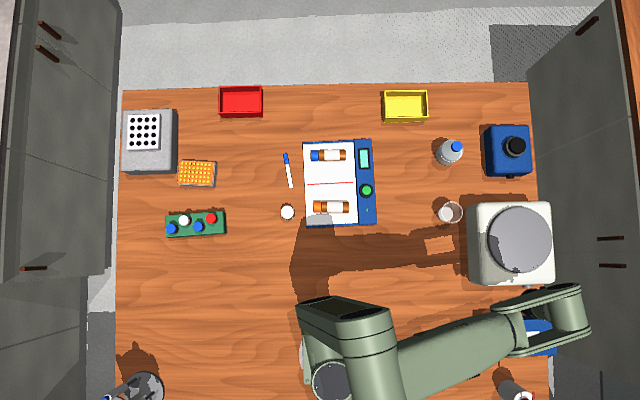

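The top view shows the reader at about (338,183). The orange tube is at (331,207) on the robot side, the blue tube at (328,155) on the far side, and the button at (366,190). Next I'll enlarge that area and get a rough fix.

```bash
cat > h.py <<'E'
import numpy as np, cv2
from plant import ctrl, sensors, optics
def pose(n):
    c=optics.camera_params(n)
    if n=="wrist":
        s=sensors.read_state(); T=c["T_tool_cam"]; Rw=np.array(s["eef_rot"]); 
        A=Rw@T[:3,:3]; o=Rw@T[:3,3]+np.array(s["eef_pos"])
    else: A=np.array(c["R"]).T; o=-A@np.array(c["t"])
    return c["mtx"],c["k1"],A,o
def plane(P,uv,z):
    K,k,A,o=P; uv=np.array(uv,float).reshape(-1,1,2)
    xy=cv2.undistortPoints(uv,np.array(K),np.array([k,0,0,0,0.]),None,None,None).reshape(-1,2)
    d=np.c_[xy,np.ones(len(xy))]@A.T
    return o+d*((np.broadcast_to(z,len(xy))-o[2])/d[:,2])[:,None]
E
python3 - <<'E'
from h import *
p=cv2.imread("pics/top0.png")[125:240,270:400]; cv2.imwrite("pics/topc.png",cv2.resize(p,None,fx=5,fy=5,interpolation=cv2.INTER_CUBIC))
print(plane(pose("top"),[(330,184),(331,207),(328,155),(366,190)],[14,34,34,48]).round(1))
E
```

```text
[[ 580.1  -11.    14. ]
 [ 498.   -12.3   34. ]
 [ 678.7   -6.    34. ]
 [ 552.2 -132.1   48. ]]
```

View pics/topc.png

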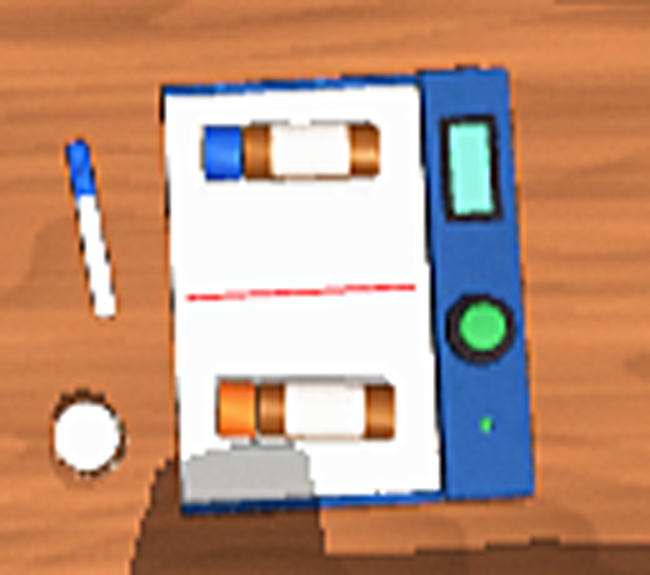

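Shown in the enlarged crop: the red line runs from crop (187,297) to (415,287), the orange tube from (217,408) to (395,411), and the button is at (483,325). I'll look from closer with the wrist camera.

```bash
python3 - <<'E'
from h import *
R=np.diag([1.,-1,-1])
c=optics.camera_params("wrist"); print(np.round(c["T_tool_cam"],3).tolist(),c["k1"])
T=np.array(c["T_tool_cam"]); 
# aim the camera at the scene centre
d=R@T[:3,2]; H=340; tz=30
o=R@T[:3,3]; 
s=(tz-(H+o[2]))/d[2]; tgt=np.array([540,-40]); xy=tgt-o[:2]-s*d[:2]
print(xy,s)
ctrl.move_ptp([xy[0],xy[1],H],R)
P=pose("wrist"); p,dd=optics.grab_frame("wrist"); cv2.imwrite("pics/w1.png",p[:,:,::-1]); np.savez("w1.npz",p=p,d=dd,K=P[0],k=P[1],A=P[2],o=P[3]); print(sensors.read_state()["t"])
E
```

```text
[[0.001, -0.951, -0.309, 79.169], [1.0, 0.0, 0.002, -1.066], [-0.001, -0.309, 0.951, -116.441], [0.0, 0.0, 0.0, 1.0]] -0.07669795129322751
[599.51673342 -40.35621415] 448.42605028558097
2.4583
```

View pics/w1.png

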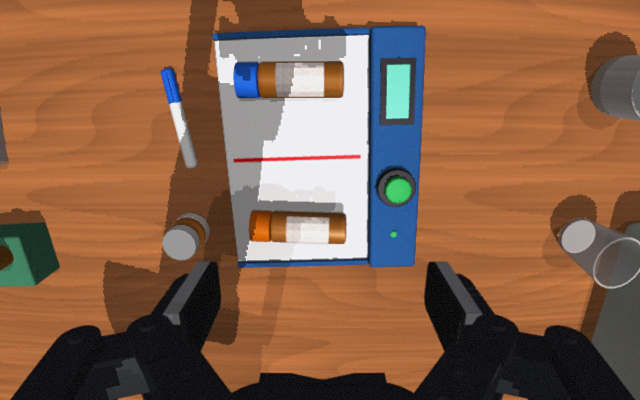

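The line runs from (234,160) to (360,156), the button top is at (399,190), and the orange tube spans (250,226) to (346,229). I'll compute the line and button by colour, and the tubes from depth.

```bash
cat >> h.py <<'E'
def cloud(P,d):
    h,w=d.shape; v,u=np.mgrid[:h,:w]
    xy=cv2.undistortPoints(np.stack([u,v],-1).reshape(-1,1,2).astype(float),np.array(P[0]),np.array([P[1],0,0,0,0.]),None,None,None).reshape(-1,2)
    X=(np.c_[xy,np.ones(len(xy))]*d.reshape(-1,1))@P[2].T+P[3]
    X[d.ravel()==0]=np.nan
    return X.reshape(h,w,3)
def analyse(P,p,d,boxes):
    p=p.astype(int);r,g,b=p[...,0],p[...,1],p[...,2]; X=cloud(P,d)
    y,x=np.where((r>150)&(g<90)&(b<100)&(np.abs(X[...,2]-14)<12))
    k=plane(P,np.c_[x,y],14); e=np.cov(k[:,:2].T); w,v=np.linalg.eigh(e); a=v[:,1]*np.sign(v[1,1])
    s=(k[:,:2]-k[:,:2].mean(0))@a
    c=k[:,:2].mean(0)+a*(s.max()+s.min())/2
    print("line",c.round(1),"len",(s.max()-s.min()).round(1),"ang",np.arctan2(-a[0],a[1]).round(4),"deckz",np.nanmedian(X[y,x,2]).round(1))
    ex=np.array([a[1],-a[0]])
    print("button pred",(c-35*ex-121*a).round(1))
    y,x=np.where((g>130)&(r<90)&(b<130)&(X[...,2]>35)); n=len(x)
    print("button seen",n,plane(P,np.c_[x,y],48).mean(0).round(1) if n else 0,np.nanmedian(X[y,x,2]) if n else 0)
    for (u0,u1,v0,v1) in boxes:
        Y=X[v0:v1,u0:u1].reshape(-1,3); Y=Y[Y[:,2]>38]
        q=np.c_[(Y[:,:2]-c)@ex,(Y[:,:2]-c)@a]
        from scipy.optimize import least_squares
        f=lambda t:np.hypot((q[:,0]-t[0]-t[1]*q[:,1])/np.sqrt(1+t[1]**2),Y[:,2]-t[2])-20
        o=least_squares(f,[np.median(q[:,0]),0,34],loss="soft_l1",f_scale=1)
        ym=np.percentile(q[:,1],[.5,99.5]); 
        print("tube at y0 x,slope,z",o.x.round(3),"y ends",ym.round(1),"x at mid",(o.x[0]+o.x[1]*ym.mean()).round(1),"n",len(q))
    return c,ex,a
E
python3 - <<'E'
from h import *
w=np.load("w1.npz"); P=(w["K"],float(w["k"]),w["A"],w["o"])
analyse(P,w["p"],w["d"],[(240,356,200,250),(228,352,55,103)])
E
```

```text
line [583.   -8.6] len 157.1 ang 0.0292 deckz 13.3
button pred [ 551.6 -130.6]
button seen 1010 [487.7 139.5  48. ] 52.21953768947097
tube at y0 x,slope,z [-8.4660e+01  6.0000e-02  3.2673e+01] y ends [-59.1  59.4] x at mid -84.7 n 2756
tube at y0 x,slope,z [9.4705e+01 3.0000e-02 3.2743e+01] y ends [-57.7  60. ] x at mid 94.7 n 3794
```

```bash
cat >> h.py <<'E'
C=np.array([583.,-8.6]);TH=.0292
EX=np.array([np.cos(TH),np.sin(TH)]);AY=np.array([-np.sin(TH),np.cos(TH)])
RT=np.array([[EX[0],-AY[0],0],[EX[1],-AY[1],0],[0,0,-1.]])
def W(x,y,z): return [*(C+x*EX+y*AY),z]
def look(n):
    P=pose("wrist"); p,d=optics.grab_frame("wrist"); cv2.imwrite(f"pics/{n}.png",p[:,:,::-1]); np.savez(f"{n}.npz",p=p,d=d,K=P[0],k=P[1],A=P[2],o=P[3]); return P,p,d
E
python3 - <<'E'
from h import *
w=np.load("w1.npz"); P=(w["K"],float(w["k"]),w["A"],w["o"])
b=plane(P,[(399,190)],48); print("button",b)
ctrl.gripper_to(44); print(sensors.read_state()["grip_width"],ctrl.tcp_to_tips)
ctrl.move_ptp(W(-190,0,120),RT); ctrl.move_l(W(-190,0,45),vel=80)
print(ctrl.move_l(W(-190,0,0),vel=15,threshold=4))
s=sensors.read_state(); z=s["eef_pos"][2]; print("touch",z,s["force"],s["t"])
ctrl.move_l(W(-190,0,z+36.5),vel=80)
ctrl.move_l(W(-135,0,z+36.5),vel=60)
P,p,d=look("w2"); print(sensors.read_state()["eef_pos"],sensors.read_state()["t"])
open("zt","w").write(str(z))
E
```

```text
button [[ 551.63537304 -132.51005679   48.        ]]
43.88017657125864 25.0
True
touch 22.958681783673747 [-0.59604892  0.31544503  5.85486122] 6.775
[447.47950139 -12.44167888  59.28450677] 8.5
```

View pics/w2.png

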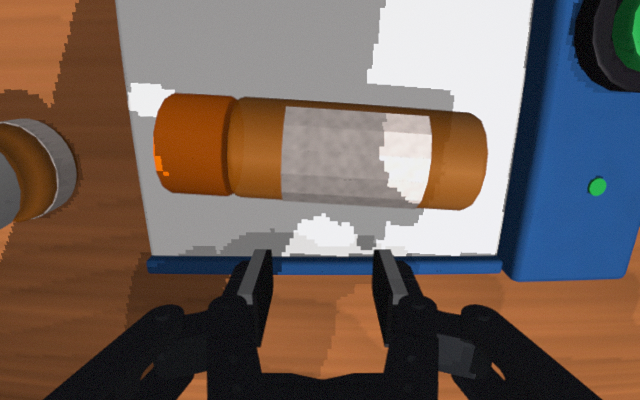

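The fingertips, at (257,255) and (383,255), are behind the tube, centred on it and level. I'll push, stop short of the line, back off and check.

```bash
python3 - <<'E'
from h import *
z=float(open("zt").read())+36.5
ctrl.move_l(W(-48,0,z),vel=30); print(sensors.read_state()["force"])
ctrl.move_l(W(-64,0,z),vel=40); ctrl.hold(.3)
P,p,d=look("w3"); print(sensors.read_state()["t"])
analyse(P,p,d,[(100,540,20,245)])
E
```

```text
[-0.63686114  0.81538447  0.02592825]
12.45
line [583.4  -8.6] len 158.8 ang 0.0297 deckz 13.3
button pred [ 552.  -130.6]
button seen 2663 [ 550.1 -129.2   48. ] 50.93044021044334
tube at y0 x,slope,z [-16.969   0.063  32.459] y ends [-61.6  55.5] x at mid -17.2 n 30314
```

View pics/w3.png

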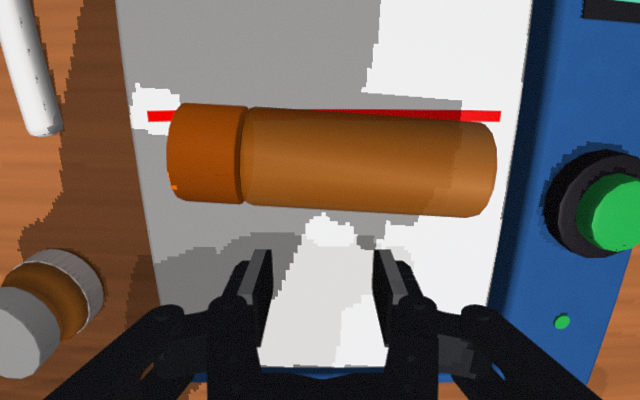

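The tube is at about x = -17 and y = -3 mm, at a 0.063 rad angle, with both ends of the line visible at row 116. It hardly coasts, so the fingers need to go 17 mm further.

```bash
python3 - <<'E'
from h import *
z=float(open("zt").read())+36.5
ctrl.move_l(W(-31.3,0,z),vel=30)
ctrl.move_l(W(-50,0,z),vel=40); ctrl.hold(.4)
P,p,d=look("w4"); print(sensors.read_state()["t"])
analyse(P,p,d,[(100,540,20,245)])
E
```

```text
14.7583
line [580.9  67. ] len 7.9 ang 0.3475 deckz 13.3
button pred [589.2 -58.6]
button seen 2902 [ 550.4 -131.    48. ] 50.962804467328034
tube at y0 x,slope,z [ 7.977  0.398 32.534] y ends [-134.8  -19.9] x at mid -22.8 n 31835
```

View pics/w4.png

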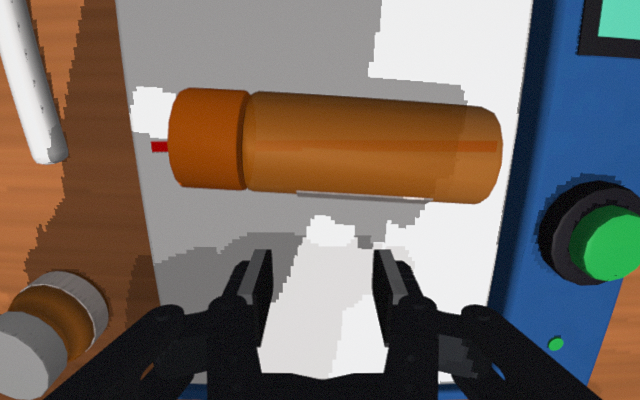

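The tube now covers the line, whose left end shows at (160,147). Only a stub of the line is visible, so I'll measure against the stored line frame.

```bash
python3 - <<'E'
from h import *
from scipy.optimize import least_squares
w=np.load("w4.npz"); P=(w["K"],float(w["k"]),w["A"],w["o"])
X=cloud(P,w["d"])[20:245,100:540].reshape(-1,3); X=X[(X[:,2]>38)&(X[:,2]<60)]
q=np.c_[(X[:,:2]-C)@EX,(X[:,:2]-C)@AY]; m=np.abs(q[:,1])<80;q=q[m];X=X[m]
f=lambda t:np.hypot((q[:,0]-t[0]-t[1]*q[:,1])/np.sqrt(1+t[1]**2),X[:,2]-t[2])-20
o=least_squares(f,[0,0,34],loss="soft_l1"); ym=np.percentile(q[:,1],[.5,99.5]);print(o.x,ym,o.x[0]+o.x[1]*ym.mean())
b=plane(P,[(150,147),(170,147)],14); print((b[:,:2]-C)@EX,(b[:,:2]-C)@AY)
E
```

```text
[ 3.02504038  0.06017468 32.53401046] [-62.71232087  54.42638916] 2.7757387207070385
[-0.47030471 -0.55586321] [80.14422783 70.64365766]
```

The tube sits about 3 mm past the line, within the 7 mm tolerance, at 0.06 rad and y = -4 mm. Now I'll press the button.

```bash
python3 - <<'E'
from h import *
ctrl.move_l(W(-60,0,150),vel=120); ctrl.gripper_to(0)
ctrl.move_ptp([551.5,-131,110],RT)
ctrl.move_l([551.5,-131,85],vel=60)
r=ctrl.move_l([551.5,-131,55],vel=12,threshold=12); s=sensors.read_state(); print(r,s["eef_pos"],s["force"],s["t"])
ctrl.hold(.2); print(sensors.read_state()["force"],sensors.read_state()["eef_pos"])
ctrl.move_l([551.5,-131,85],vel=60); ctrl.move_l([551.5,-131,230],vel=150); ctrl.move_ptp([559.5,-40,340],RT)
P,p,d=look("w5"); print(s["t"])
E
```

```text
True [ 551.55861127 -131.01648775   71.12879096] [-1.37724262  0.9175635   4.24255516] 18.65
[-0.53467576  0.27957365  6.00508744] [ 551.55240947 -131.0197019    71.08199597]
18.65
```

View pics/w5.png

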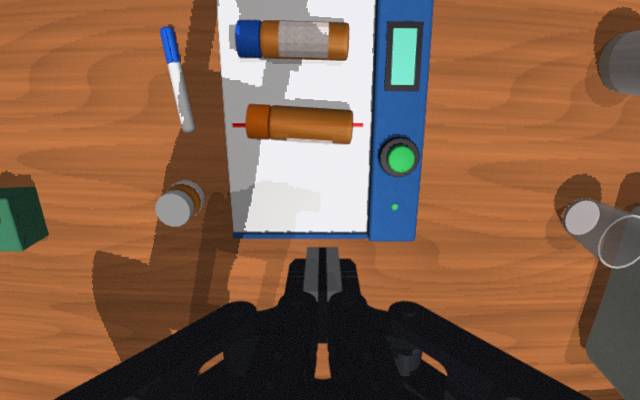

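The tube lies over the line, with red showing at both ends at (239,125) and (358,125). The button at (401,158) is back up. I can't tell whether that press reached full depth, so I'll press again while measuring travel from first contact. I'll also check the tube from this view.

```bash
python3 - <<'E'
from h import *
w=np.load("w5.npz"); P=(w["K"],float(w["k"]),w["A"],w["o"])
analyse(P,w["p"],w["d"],[(240,362,95,150),(225,356,12,68)])
b=[551.5,-131]
ctrl.move_ptp([*b,110],RT); ctrl.move_l([*b,84],vel=60); ctrl.hold(.3)
f0=sensors.read_state()["force"][2]
for z in np.arange(82,65,-1.):
    r=ctrl.move_l([*b,z],vel=15,threshold=25); ctrl.hold(.1); s=sensors.read_state(); f=s["force"][2]-f0
    print(z,round(s["eef_pos"][2],2),round(f,2),r)
    if r or f>12: break
print(s["t"])
E
```

```text
line [583.6  -8.6] len 158.2 ang 0.0263 deckz 13.4
button pred [ 551.8 -130.4]
button seen 892 [502.5  80.4  48. ] 51.793154444170995
tube at y0 x,slope,z [ 2.098  0.061 32.671] y ends [-64.   54.5] x at mid 1.8 n 3617
tube at y0 x,slope,z [9.4062e+01 2.5000e-02 3.2808e+01] y ends [-57.1  60.7] x at mid 94.1 n 4126
82.0 81.95 -0.25 False
81.0 80.98 0.52 False
80.0 79.97 0.3 False
79.0 78.96 0.77 False
78.0 77.98 -0.4 False
77.0 77.13 1.3 False
76.0 76.19 1.78 False
75.0 75.15 3.26 False
74.0 74.12 2.95 False
73.0 73.15 3.53 False
72.0 72.13 4.77 False
71.0 71.11 5.3 False
70.0 71.0 10.23 False
69.0 70.9 15.65 False
27.825
```

The button bottomed out 6 mm below first contact, so it was fully pressed. The tube is at x = 1.8 mm.

```bash
python3 - <<'E'
from h import *
ctrl.move_l([551.5,-131,85],vel=60); ctrl.move_l([551.5,-131,230],vel=150); ctrl.move_ptp([559.5,-40,340],RT); ctrl.hold(.3)
P,p,d=look("w6"); analyse(P,p,d,[(240,362,95,150),(225,356,12,68)]); print(sensors.read_state()["t"])
print(ctrl.finish_job())
E
```

```text
line [583.1  -8.3] len 157.0 ang 0.0281 deckz 12.9
button pred [ 551.5 -130.2]
button seen 916 [500.5  88.8  48. ] 51.85294049650636
tube at y0 x,slope,z [ 2.605  0.062 32.613] y ends [-64.5  54.1] x at mid 2.3 n 3621
tube at y0 x,slope,z [9.4551e+01 2.6000e-02 3.2758e+01] y ends [-57.7  60.2] x at mid 94.6 n 4141
30.3333
the job is handed in; nothing more can be done
None
```

I handed the job in at about 30 s: the orange-capped tube was rolled onto the red line (about 2 mm off, 0.06 rad from parallel), the button was pressed fully down twice (the second to confirm full travel) and released, and the blue tube did not move; the judge's result was not shown.

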